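Clip the cutlery drainer onto the drying rail

TASK

Hang the washed cutlery drainer on the upper bar of the drying rail to drip: press its hook straight down over the bar, going by feel, until the bar is fully home and the sprung latch has snapped shut underneath it. Then pull the drainer up against the shut latch to check that it cannot be lifted off, let it down again and leave it hanging freely, upright, inside the rail's two posts. The rail is light: never press or pull on it with more than 20 N, and do not disturb the other things on the worktop.

Things in the scene. Friction and masses are not known exactly. Their poses are not given: they have to be found in the camera images.
- drainer: Open slotted steel cutlery cup, about 0.28 kg (varies), 80 x 84 x 88 mm (x, y, z), upright. Origin: centre of its underside. A plate 32 mm wide rises from its back wall (outer face x = +40 mm) to z = 141 mm; behind it (+x side) is a hook, mouth down, for a bar running along y. Slot: x = 40 (plate, straight) to 58.5 mm (nose); its crown at z = 133 mm is bevelled and centres the bar.
- grip (a point): Middle of the black grip block on top of the hook (20 mm in x, 44 mm in y, z = 141 to 183 mm), at (50, 0, 166) mm in the drainer's frame, axes as the drainer's. Take it here from above, best across its 20 mm (along the drainer's x); the fingertips then end just above the crown.
- seat (a point): Point in the hook where the bar's axis lies when fully home, (49.5, 0, 127) mm in the drainer's frame, 39 mm straight below the grip point (0.5 mm nearer the plate). Axes as the drainer's.
- nose_tip (a point): Lower end of the hook's nose, (69, 0, 84) mm in the drainer's frame, its lowest point behind the plate. From z = 97 mm down to here the nose flares outwards as a lead-in. To bring the hook over the bar this tip must pass above the bar, or come down behind it.
- latch (a joint): Angle of the sprung latch, rad: 0 shut (across the slot, resting on a ledge of the nose), 1.5 folded up into a window of the plate. It yields only upwards: the entering bar pushes it up, against up to about 10 N, and it falls shut under the bar when the bar is within about 5 mm of home. Then the bar meets the crown, hard. Latched, the bar has about 18 mm of play up and down.
- latch_tongue: The latch's tongue, a dark steel strip 21 mm long, 16 mm wide, 4 mm thick. Origin on its hinge, (37, 0, 101) mm in the drainer's frame; x along the tongue. When the latched drainer is pulled up, the shut tongue bears on the bar from below.
- rail: Drying rail, fixed: black drip tray (x -110 to 24, y -125 to 125, 15 mm high), two steel posts at y = -105 and 105 mm, a fixed lower tube and an upper bar of 12 mm diameter along y, free from y = -90 to 90 mm. Origin on the worktop under the middle of the upper bar. The cup hangs on the -x side. The posts telescope: the bar's axis lies at x = 0, level, 168 to 194 mm high, setting not measured.
- lower_tube (a point): Middle of the rail's lower tube, 16 mm diameter along y, at (0, 0, 90) mm in the rail's frame. The hung drainer's back wall leans on it (1.5 mm play).
- mug: grey and green mug, 82 mm across, 100 mm tall, stands on the worktop; must stay where it is. Origin at its underside.
- timer: round white and grey wind-up kitchen timer, 61 mm across, 54 mm tall, stands on the worktop; must stay where it is. Origin at its underside.
- salt: clear mill with white salt, 42 mm across, 114 mm tall, stands on the worktop; must stay where it is. Origin at its underside.
- pepper: clear mill with dark pepper, 42 mm across, 114 mm tall, stands on the worktop; must stay where it is. Origin at its underside.

How it is judged:
By the outcome, as a careful person would: the job done as asked, in the order asked, and still so for the second after the job is handed in, with the robot touching nothing.
It also fails if it takes over 58 s, if anything falls off the work surface, if the arm or the gripper's body presses on something with over 40 N, if the wrist force passes 120 N, or if a joint passes its speed limit or range.

ROBOT

A 6-joint arm with a two-finger parallel gripper is mounted at the origin on a cart in front of the work surface, level with it; the furniture and walls round the work are solid. World frame = base frame: x ahead of the robot, y to its left, z up, the work surface at z = 0. Lengths are in mm, angles in rad, forces in N, time in s.
With the tool pointing down it reaches from about 425 to 950 mm from the base axis. Payload 3.5 kg.
Tool frame: the origin (TCP) lies at the very end of the fingers, on their centre line; the grasp point (between the pads) lies 19 mm behind it; z points along the fingers, y is the line along which they close (so a half turn about z gives the same grasp; the last joint's range is limited). The gripper opens to 85 mm and grips with 20 to 120 N. Pads are 22 mm wide; open, the fingers measure 114 mm over their backs; the gripper's body (76 mm by 85 mm) begins 54 mm behind the grasp point. The pads swing forward as they close: fully open they stand 13 mm farther back than shut.
Start: joints at [1.108, 0.286, 1.577, -0, 1.279, -0.15], TCP at [207.677, 642.243, 231.325] pointing down, gripper open.
Joint ranges: [-2.77, 2.77], [-0.9, 2.22], [0.21, 2.48], [-1.53, 4.67], [0.24, 2.81], [-2.84, 2.84]. Speed limits (rad/s): [2.79, 2.79, 3.14, 3.14, 3.14, 3.14].

INTERFACE

Orientations are given as [roll, pitch, yaw] about the fixed x, y, z axes, in that order (R = Rz(yaw) Ry(pitch) Rx(roll)).
In Python, from station import r, camrig, job, sensors gives the robot as it stands (r), with the cameras (camrig), the job (job) and the readings (sensors).
- The arm moves only by the shell command python3 drive.py 'ROWS'. ROWS is a JSON list of rows, 1 to 20 of them, each of 7 numbers: the finger opening in mm, then dx, dy, dz in mm, then a rotation vector rx, ry, rz in rad; each row shifts and turns the commanded pose from where the row before left it, along the tool's axes as they then stand; what a row does not reach is not made up. A row lasts 1/10 s, in which the tool goes at most 50 mm and 0.15 rad, less where a joint would pass 70% of its speed; a pose out of reach is approached as far as the arm can. The fingers move at their own pace and stop on an object; the grip force is fixed at half the most. Time passes only in rows, so rows that do not move let the fingers close. It prints the time, the measured TCP pose, the force, the opening and the grip force at its end. Input that does not fit is refused with a message, and nothing moves.
- sensors.get_obs(): the state, without advancing time (a new reading comes with each control period).
- camrig.snapshot(name): name is "scene" or "top" or "wrist"; returns the picture (384x512x3 uint8, red, green, blue); there is no depth.
- camrig.get_calibration(name): a dict with "vertical_fov" (degrees; the focal length in pixels is half the picture's height over the tangent of half this angle, whatever the lens; pixels are square), "cx", "cy" (the principal point, pixels), "T" (4x4, takes a point from camera to world coordinates). Camera axes: x right, y up, looking along -z (the intrinsics and any distortion apply to the point x, -y, -z); pixel columns grow to the right and rows downward; lengths in mm; the calibration is good to about 2 mm. A picture is of the moment at which its call begins: read the wrist's pose just before it. get_calibration takes no time and is no camera call; for the wrist camera it gives the pose at the moment of the call.
- job.sign_off(): hands the job in; it is judged then, once.
The state is a dict: "time": time; "joint_positions": joint angles; "joint_velocities": joint speeds; "tau": joint torques, N m; "eef_pos": TCP position; "ee_rot": TCP orientation; "force": force on the tool from outside, world axes, zero at the start; "moment": the same for the moment, N m; "width": finger opening in mm; "grasp_force": force on a finger pad.
Only numpy, scipy, OpenCV 4.12 (cv2) and the standard library are available. Lean on these libraries where they do the work, as an engineer would, in place of code of your own. Each camera call takes 0.05 s, during which the arm holds its last target. There are 200 camera calls.

## Working session

There is one attempt and no reset: what is moved stays moved. The work goes in short steps, Python scripts to look and compute and a shell command to move; the robot and the scene stay as the last step left them, time stands still between calls to the robot, and variables do not carry over. Pictures are saved under pics/ and viewed, at most 10 in all, crops included, and the job is handed in when it is done.

```bash
ls; mkdir -p pics
python3 - <<'E'
from station import r, camrig, job, sensors
import cv2,numpy as np
o=sensors.get_obs();print(o)
for n in("scene","top","wrist"):
    im=camrig.snapshot(n);cv2.imwrite(f"pics/{n}0.png",im[:,:,::-1])
    c=camrig.get_calibration(n);print(n,{k:(np.round(v,3).tolist() if not isinstance(v,str) else v) for k,v in c.items()})
a=[cv2.imread(f"pics/{n}0.png") for n in("scene","top")]
E
```

```text
drive.py
pics
station.py
{'time': 0.0, 'joint_positions': array([ 1.10803903e+00,  2.87171007e-01,  1.57817654e+00,  2.48818366e-06,
        1.27863383e+00, -1.49998455e-01]), 'joint_velocities': array([ 0.00058189, -0.00054872,  0.00063377, -0.00023713, -0.00096595,
        0.00115362]), 'tau': array([-1.76023175e-03, -4.05995536e+01, -2.92618847e+01, -2.22688845e-04,
        5.92358658e-03, -7.13480048e-06]), 'eef_pos': array([207.35727241, 641.66239904, 229.94388804]), 'ee_rot': array([-3.13923111e+00, -3.59315855e-04,  2.82883267e+00]), 'force': array([-0.08581966,  0.00033647, -0.24093316]), 'moment': array([ 0.00294271,  0.01293306, -0.03334536]), 'grasp_force': 0.0, 'width': 85.1340041432089}
scene {'vertical_fov': 44.823, 'cx': 257.258, 'cy': 187.054, 'T': [[-0.893, 0.316, -0.319, 240.779], [-0.449, -0.605, 0.657, 553.961], [0.014, 0.731, 0.683, 811.953], [0.0, 0.0, 0.0, 1.0]]}
top {'vertical_fov': 46.193, 'cx': 250.029, 'cy': 203.005, 'T': [[0.01, 0.986, -0.166, 397.372], [-1.0, 0.007, -0.017, -136.263], [-0.016, 0.166, 0.986, 1165.974], [0.0, 0.0, 0.0, 1.0]]}
wrist {'vertical_fov': 65.615, 'cx': 260.817, 'cy': 188.133, 'T': [[0.307, -0.913, -0.27, 137.803], [0.952, 0.294, 0.089, 662.67], [-0.002, -0.284, 0.959, 372.4], [0.0, 0.0, 0.0, 1.0]]}
```

View pics/scene0.png

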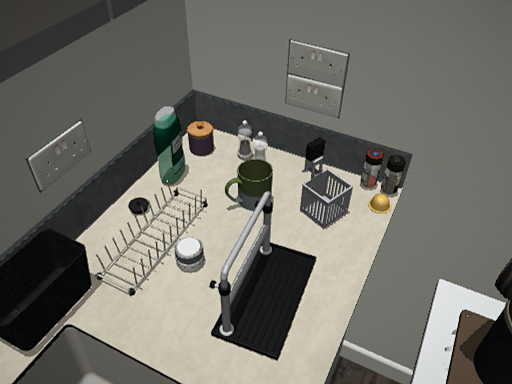

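View pics/top0.png

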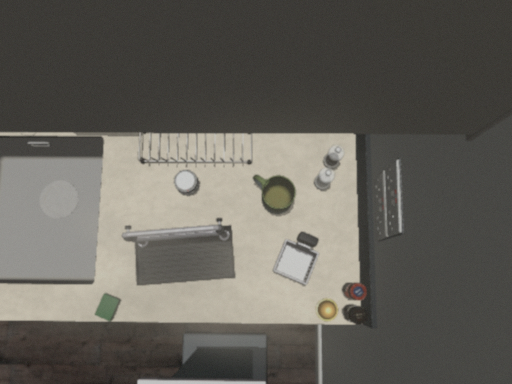

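Scene shows the drainer cup at about (325,198), its grip at (315,150), and the rail bar from (222,290) to (267,200). In the top view the grip is at (308,239) and the bar runs from (122,236) to (222,228). I'll enlarge these areas for exact pixels.

```bash
cat > h.py <<'E'
import numpy as np,cv2
from station import r, camrig, job, sensors
def ray(n,px,c=None):
    c=c or camrig.get_calibration(n); f=192/np.tan(np.radians(c["vertical_fov"])/2)
    T=np.array(c["T"]); d=T[:3,:3]@np.array([(px[0]-c["cx"])/f,-(px[1]-c["cy"])/f,-1.]); return T[:3,3],d/np.linalg.norm(d)
def plane(n,px,z,c=None):
    o,d=ray(n,px,c); return o+d*(z-o[2])/d[2]
def tri(*rays):
    A=sum(np.eye(3)-np.outer(d,d) for o,d in rays); b=sum((np.eye(3)-np.outer(d,d))@o for o,d in rays)
    p=np.linalg.solve(A,b); return p,[round(float(np.linalg.norm(np.cross(p-o,d))),1) for o,d in rays]
E
python3 - <<'E'
import cv2,numpy as np
s=cv2.imread("pics/scene0.png")[130:350,195:365]; t=cv2.imread("pics/top0.png")[210:310,110:330]
s=cv2.resize(s,None,fx=2.7,fy=2.7,interpolation=3);t=cv2.resize(t,None,fx=3.6,fy=3.6,interpolation=3)
cv2.imwrite("pics/s1.png",cv2.convertScaleAbs(s,alpha=1.6,beta=10));cv2.imwrite("pics/t1.png",cv2.convertScaleAbs(t,alpha=1.6,beta=10))
E
```

```text
(no output)
```

View pics/s1.png

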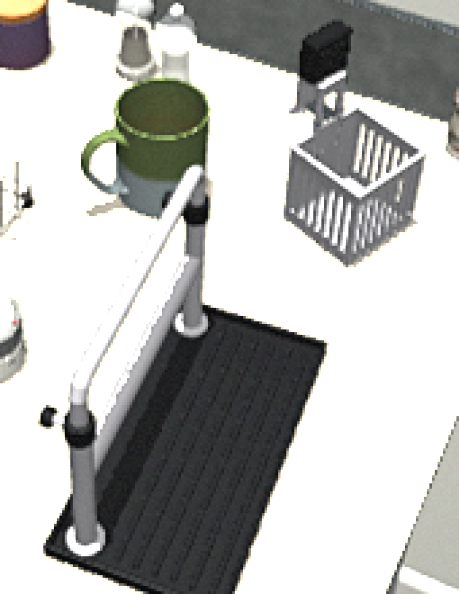

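View pics/t1.png

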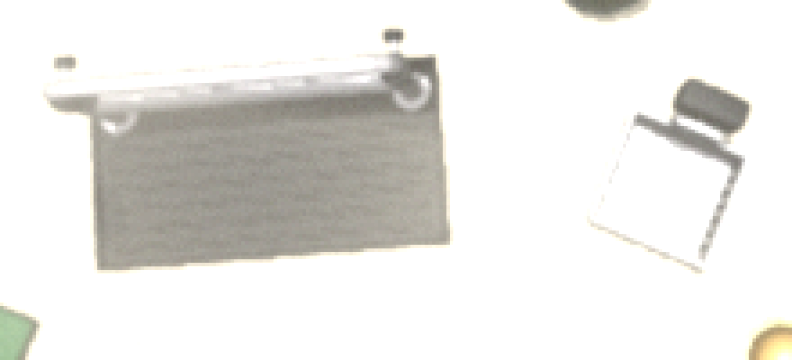

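The crops show the bar's ends at scene px (225,274) and (268,194), and the grip's top at scene (316.5,143.7) and top (309,238). The tray lies on the robot's side of the bar, so the rail's +x is roughly world +x.

Run:
```python
from h import *
S=lambda u,v:ray("scene",(195+u/2.7,130+v/2.7)); T=lambda u,v:ray("top",(110+u/3.6,210+v/3.6))
pr=lambda n,q:print(n,np.round(q[0],1),q[1])
pr("griptop",tri(S(328,37),T(714,99)))
a=tri(S(82,385),T(48,92));b=tri(S(197,173),T(401,64));pr("barL",a);pr("barR",b)
tp=lambda u,v,z:np.round(plane("top",(110+u/3.6,210+v/3.6),z),1)
print("tray",[tp(u,v,15) for u,v in((100,268),(448,243),(438,57))])
print("rim",[tp(u,v,88) for u,v in((590,222),(702,270),(742,158),(636,116))])
for n,p in(("mug",(278,195)),("timer",(186,181)),("pep",(336,152)),("salt",(326,178))): print(n,np.round(plane("top",p,90),0))
print(np.round(camrig.get_calibration("wrist")["T"],2).tolist())
```

```text
griptop [ 486.9 -248.6  173.7] [1.1, 1.1]
barL [488.2 158.2 183.9] [0.2, 0.2]
barR [510.5 -55.3 170.8] [2.3, 2.3]
tray [array([380.2, 165.2,  15. ]), array([399.9, -78.9,  15. ]), array([530.9, -69.7,  15. ])]
rim [array([ 414.2, -175.7,   88. ]), array([ 383.9, -248.8,   88. ]), array([ 457., -276.,   88.]), array([ 484.1, -206.1,   88. ])]
mug [ 598. -185.   90.]
timer [632.  40.  90.]
pep [ 707. -328.   90.]
salt [ 641. -302.   90.]
[[0.31, -0.91, -0.27, 137.8], [0.95, 0.29, 0.09, 662.67], [-0.0, -0.28, 0.96, 372.4], [0.0, 0.0, 0.0, 1.0]]
```

View pics/wrist0.png

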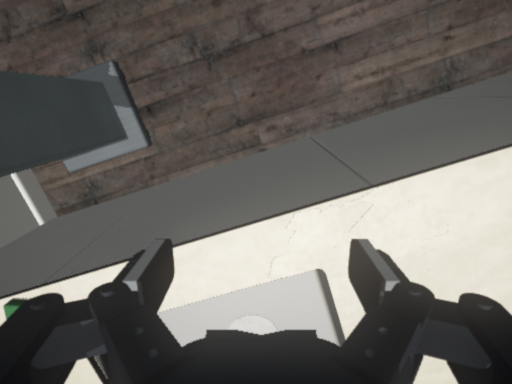

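```bash
python3 drive.py '[[85,-36.8,-28.1,-6.7,0,0,0],[85,-36.8,-28.1,-6.7,0,0,0],[85,-36.8,-28.1,-6.7,0,0,0],[85,-36.8,-28.1,-6.7,0,0,0],[85,-36.8,-28.1,-6.7,0,0,0],[85,-36.8,-28.1,-6.7,0,0,0],[85,-36.8,-28.1,-6.7,0,0,0],[85,-36.8,-28.1,-6.7,0,0,0],[85,-36.8,-28.1,-6.7,0,0,0],[85,0,0,0,0,0,0.147],[85,0,0,0,0,0,0.147],[85,0,0,0,0,0,0.147],[85,0,0,0,0,0,0.147],[85,0,0,0,0,0,0.147],[85,0,0,0,0,0,0.147],[85,0,0,0,0,0,0.147],[85,0,0,0,0,0,0.147],[85,0,0,0,0,0,0]]'
```

```text
time: 1.95
eef_pos: [444.8, 299.6, 291.2]
ee_rot: [-3.141, 0.0, 1.653]
force: [0.9, -0.6, 0.0]
width: 84.9
grasp_force: 0.0
```

```bash
python3 drive.py '[[85,-47.8,-3.9,0,0,0,0],[85,-47.8,-3.9,0,0,0,0],[85,-47.8,-3.9,0,0,0,0],[85,-47.8,-3.9,0,0,0,0],[85,-47.8,-3.9,0,0,0,0],[85,0,0,0,0,0,0],[85,0,0,0,0,0,0]]'
cat > snap.py <<'E'
from h import *; import sys,json
c=camrig.get_calibration("wrist");im=camrig.snapshot("wrist");n=sys.argv[1]
cv2.imwrite(f"pics/{n}.png",im[:,:,::-1]);json.dump({k:np.array(v).tolist() for k,v in c.items()},open(f"pics/{n}.json","w"))
E
python3 snap.py w1
python3 drive.py '[[85,-2.9,34.9,0,0,0,0],[85,-2.9,34.9,0,0,0,0],[85,-2.9,34.9,0,0,0,0],[85,0,0,0,0,0,0],[85,0,0,0,0,0,0]]'
python3 snap.py w2
python3 -c "
import cv2,numpy as np
cv2.imwrite('pics/w12.png',cv2.convertScaleAbs(np.vstack([cv2.imread('pics/w1.png')[:290],cv2.imread('pics/w2.png')[:290]]),alpha=1.5,beta=10))"
```

```text
time: 2.65
eef_pos: [445.1, 58.9, 291.6]
ee_rot: [3.142, -0.0, 1.652]
force: [0.2, -0.3, 0.3]
width: 85.1
grasp_force: 0.0
time: 3.2
eef_pos: [550.0, 61.5, 290.6]
ee_rot: [-3.139, -0.001, 1.656]
force: [0.7, 1.1, 0.0]
width: 85.2
grasp_force: 0.0
```

View pics/w12.png

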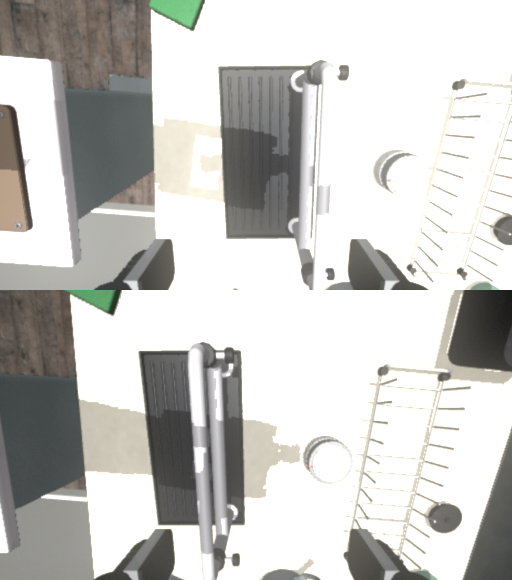

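w1 shows the upper bar at columns ~314-332 from (325,72) to (318,285). In w2 it runs from (203,65) to (208,285). I'll extract its edges numerically.

Run:
```python
import cv2
for n,lo,hi in(("w1",296,340),("w2",184,230)):
    g=cv2.imread(f"pics/{n}.png",0)
    for v in(95,120,135,165,220,245): print(n,v,lo,*g[v,lo:hi])
```

```text
w1 95 296 60 61 62 62 61 65 84 102 114 122 131 139 149 156 157 152 151 181 187 170 134 104 159 208 182 137 139 159 176 190 204 222 235 238 238 228 214 201 184 172 212 227 228 228
w1 120 296 55 56 56 57 59 73 95 109 120 127 136 146 153 156 158 192 202 189 168 128 98 156 205 176 136 143 163 181 194 207 226 236 239 235 224 209 194 179 180 213 224 225 226 227
w1 135 296 53 55 55 54 60 85 103 114 123 132 141 149 153 154 157 189 195 179 154 113 131 200 199 149 137 158 177 191 204 221 235 239 237 225 212 197 181 178 215 227 229 229 229 229
w1 165 296 50 51 52 55 79 100 113 122 130 139 146 151 154 178 183 172 154 127 101 159 210 171 130 145 167 184 197 211 226 235 237 228 216 201 185 176 212 225 226 225 224 224 224 225
w1 220 296 149 146 120 106 112 122 131 138 143 150 174 202 204 189 165 118 112 195 198 148 138 160 180 193 205 217 225 227 222 213 197 181 177 207 219 221 222 222 223 222 222 222 222 222
w1 245 296 158 98 100 113 123 133 139 144 147 154 193 204 190 173 188 217 222 193 147 144 166 184 197 207 218 223 224 218 205 190 174 206 221 222 222 222 223 223 223 223 222 222 222 223
w2 95 
[... 336 characters left out ...]
8 66 69
w2 135 184 37 36 34 37 33 34 38 54 86 108 139 156 168 184 189 185 169 162 154 141 126 102 69 46 39 48 81 99 108 115 121 127 129 128 121 113 104 96 86 73 55 46 46 46 45 46
w2 165 184 35 36 35 36 35 37 35 34 38 59 118 152 166 176 188 204 212 205 183 138 105 94 85 72 53 42 40 63 88 103 111 117 121 125 126 122 115 106 97 89 76 56 45 42 42 43
w2 220 184 50 47 48 50 51 50 51 50 47 49 48 49 52 73 121 123 115 118 122 125 126 121 114 106 99 89 78 62 54 52 70 93 107 115 118 121 124 123 119 112 103 95 84 73 70 70
w2 245 184 199 200 201 201 200 200 199 199 200 201 201 201 202 201 194 152 116 112 117 121 124 126 123 118 112 105 97 88 107 173 194 159 109 87 81 78 77 78 80 86 94 107 111 103 110 169
```

Run:
```python
from h import *; import json
v=np.array([95,120,135,165,220,245])
L={"w1":(np.array([320,319.5,318.7,317.3,314.8,313.8]),np.array([335.5,334.3,333.6,331.7,328.5,326.6])),
"w2":(np.array([188.7,190.7,192,193.7,197.4,199]),np.array([203.6,204.7,205.6,207.6,211,212.2]))}
P=[]
for n,(a,b) in L.items():
    c=json.load(open(f"pics/{n}.json")); m=(a+b)/2+.5;k=np.polyfit(v+.5,m,1);print(n,k,np.round(np.polyval(k,v+.5)-m,2))
    u=[(np.polyval(k,y),y) for y in(90,245)]
    o,d1=ray("wrist",u[0],c);_,d2=ray("wrist",u[1],c);nn=np.cross(d1,d2);P.append((nn/np.linalg.norm(nn),o))
for y in(150,100,51,0,-50):
    A=np.array([P[0][0],P[1][0],[0,1,0]]);b=[P[0][0]@P[0][1],P[1][0]@P[1][1],y];print(np.round(np.linalg.solve(A,b),1))
c=json.load(open("pics/w1.json"));print("w1 far corner",plane("wrist",(325,70),180,c)); c=json.load(open("pics/w2.json"));print("w2 far",plane("wrist",(203,62),180,c))
```

```text
w1 [-5.13829787e-02  3.33443245e+02] [ 0.29 -0.15 -0.17 -0.06 -0.04  0.13]
w2 [6.34332689e-02 1.90624183e+02] [ 0.03  0.07 -0.08 -0.03 -0.09  0.1 ]
[490.2 150.  186.9]
[494.8 100.  187.1]
[499.3  51.  187.3]
[504.    0.  187.4]
[508.6 -50.  187.6]
w1 far corner [487.25282353 156.20536423 180.        ]
w2 far [494.81834812 156.51075054 180.        ]
```

```bash
python3 drive.py '[[85,-41.5,-20.4,0,0,0,0],[85,-41.5,-20.4,0,0,0,0],[85,-41.5,-20.4,0,0,0,0],[85,-41.5,-20.4,0,0,0,0],[85,-41.5,-20.4,0,0,0,0],[85,-41.5,-20.4,0,0,0,0],[85,-41.5,-20.4,0,0,0,0],[85,-41.5,-20.4,0,0,0,0],[85,0,0,0,0,0,0.1165],[85,0,0,0,0,0,0.1165],[85,0,0,0,0,0,0.1165],[85,0,0,0,0,0,0.1165],[85,0,0,0,0,0,0],[85,0,0,0,0,0,0]]'
python3 snap.py w3
python3 drive.py '[[85,0,33.3,0,0,0,0],[85,0,33.3,0,0,0,0],[85,0,33.3,0,0,0,0],[85,0,0,0,0,0,0],[85,0,0,0,0,0,0]]'
python3 snap.py w4
python3 -c "
import cv2,numpy as np
cv2.imwrite('pics/w34.png',cv2.convertScaleAbs(np.vstack([cv2.imread('pics/w3.png')[:290],cv2.imread('pics/w4.png')[:290]]),alpha=1.5,beta=25))"
```

```text
time: 4.65
eef_pos: [414.5, -283.6, 292.0]
ee_rot: [3.141, 0.0, 1.19]
force: [0.3, -0.0, 1.1]
width: 84.7
grasp_force: 0.0
time: 5.2
eef_pos: [507.3, -321.5, 291.0]
ee_rot: [-3.14, -0.0, 1.189]
force: [-0.8, -0.4, 0.8]
width: 84.7
grasp_force: 0.0
```

View pics/w34.png

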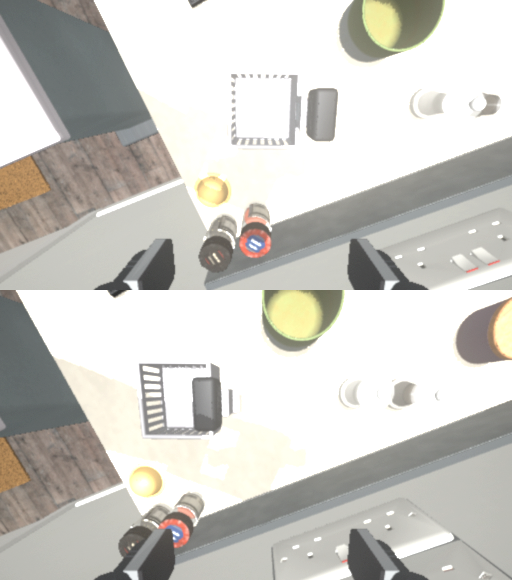

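w3 shows the grip block at columns 308-337, rows 88-141, next to the cup, and w4 shows it at columns 193-221, rows 86-141. The cup's edges run nearly parallel to the image axes. Next I'll get the profiles of the top face.

Run:
```python
import cv2
for n,lo,hi,vs,us in(("w3",302,342,(98,105,115,125,132),(320,327,333)),("w4",188,226,(98,105,115,125,132),(197,203,210))):
    g=cv2.imread(f"pics/{n}.png",0)
    for v in vs: print(n,v,lo,*g[v,lo:hi])
    for u in us: print(n,"col",u,82,*g[82:98,u],"|132",*g[132:148,u])
```

```text
w3 98 302 215 241 243 229 185 128 89 78 76 74 75 74 73 76 82 88 98 108 110 109 107 106 105 104 103 101 101 100 99 98 96 95 92 87 82 108 206 232 233 232
w3 105 302 234 244 232 195 167 119 80 75 75 76 74 73 75 78 82 91 101 106 107 106 105 103 102 101 101 100 99 98 96 95 94 93 88 82 92 166 221 233 234 234
w3 115 302 231 244 234 196 135 90 77 75 74 74 74 72 76 80 86 90 100 105 104 102 101 101 99 99 98 96 95 94 93 92 91 87 82 85 135 211 229 230 230 229
w3 125 302 243 241 214 164 112 78 73 74 75 73 73 76 78 83 90 99 102 101 101 99 98 97 96 95 94 93 91 91 90 89 86 83 82 114 207 231 232 232 233 233
w3 132 302 227 233 230 186 114 78 74 73 73 72 73 76 80 86 93 99 100 100 98 97 96 94 94 93 91 91 90 89 87 87 84 82 98 184 227 233 234 234 234 234
w3 col 320 82 232 233 232 232 230 199 101 82 90 99 107 110 111 111 109 110 |132 98 98 97 97 97 96 93 85 87 139 208 230 232 231 231 231
w3 col 327 82 234 234 234 233 231 200 100 81 87 95 102 104 104 103 102 102 |132 91 91 91 90 90 89 87 83 88 138 207 230 232 232 233 232
w3 col 333 82 233 233 233 233 231 202 109 81 84 89 95 97 97 97 96 95 |132 82 82 82 82 8
[... 391 characters left out ...]
 90 91 85 76 68 62 58 56 61 63 60 62 89 155 224 240 241
w4 125 188 160 160 160 158 136 89 57 54 58 59 59 59 60 60 61 62 71 79 78 81 84 86 88 84 76 68 63 58 55 58 57 57 58 70 136 190 207 211
w4 132 188 161 159 160 160 153 110 65 55 56 58 58 58 59 58 57 58 59 60 60 59 60 60 60 60 58 57 55 55 53 54 54 55 56 73 132 153 156 156
w4 col 197 82 171 211 239 239 214 108 65 67 71 78 82 82 82 81 81 81 |132 58 57 58 57 57 55 54 54 65 78 82 87 98 121 150 155
w4 col 203 82 170 210 239 239 214 107 66 67 75 85 90 90 90 90 89 89 |132 58 58 58 59 58 58 55 54 56 71 83 85 105 163 220 228
w4 col 210 82 151 152 154 155 136 81 66 71 81 90 94 95 94 94 94 94 |132 60 60 60 60 60 59 57 56 83 167 227 230 229 227 228 228
```

Run:
```python
from h import *; import json
c3,c4=[json.load(open(f"pics/{n}.json")) for n in("w3","w4")]
p=tri(ray("wrist",(327.3,114.9),c3),ray("wrist",(202.5,114.4),c4));print("griptop",p)
f=lambda q,c,z=181:plane("wrist",q,z,c)
for c,a,b in((c3,(337.9,98.5),(335.1,132.5)),(c4,(191.9,98.5),(193.5,132.5))):
    A,B=f(a,c),f(b,c);d=A-B;print("edge",A.round(1),B.round(1),"yaw",np.arctan2(-d[0],d[1]))
print("mid of outer edges", ((f((336.7,114.9),c3)+f((192.5,114.9),c4))/2).round(1))
for c,u in((c3,327.3),(c4,202.5)): print(((f((u,88),c)+f((u,141.5),c))/2).round(1),np.linalg.norm(f((u,88),c)-f((u,141.5),c)))
```

```text
griptop (array([ 485.76872195, -248.77440401,  187.87438555]), [0.1, 0.1])
edge [ 499.1 -240.4  181. ] [ 488.7 -265.7  181. ] yaw -0.39217813063837054
edge [ 481.7 -234.1  181. ] [ 471.1 -259.2  181. ] yaw -0.39879321986799354
mid of outer edges [ 485.4 -249.2  181. ]
[ 486.9 -250.   181. ] 43.07490735410908
[ 484.  -249.4  181. ] 42.91920250988002
```

```bash
python3 drive.py '[[70,29.5,-23.7,0,0,0,0],[70,29.6,-23.7,0,0,0,0.013],[70,0,0,30,0,0,0],[70,0,0,30,0,0,0],[70,0,0,30,0,0,0],[70,0,0,30,0,0,0],[70,0,0,24,0,0,0],[70,0,0,0,0,0,0],[70,0,0,0,0,0,0]]'
python3 snap.py w5
```

```text
time: 6.15
eef_pos: [485.1, -249.2, 148.4]
ee_rot: [3.141, 0.0, 1.174]
force: [0.4, 0.3, -0.5]
width: 70.2
grasp_force: 0.0
```

View pics/w5.png

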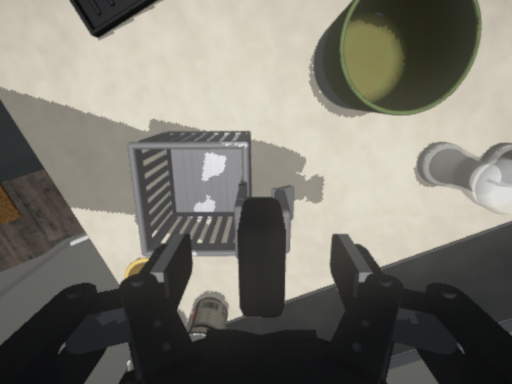

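The grip (columns 239-285) is centred between the pads (190 and 332), so I'll close the fingers.

```bash
python3 drive.py '[[0,0,0,0,0,0,0],[0,0,0,0,0,0,0],[0,0,0,0,0,0,0],[0,0,0,0,0,0,0],[0,0,0,0,0,0,0],[0,0,0,0,0,0,0],[0,0,0,0,0,0,0],[0,0,0,0,0,0,0]]'; python3 drive.py '[[0,0,0,-2,0,0,0],[0,0,0,-6,0,0,0],[0,0,0,-6,0,0,0],[0,0,0,0,0,0,0],[0,0,0,0,0,0,0]]'
```

```text
time: 7.0
eef_pos: [486.1, -249.8, 148.7]
ee_rot: [3.14, 0.001, 1.174]
force: [-0.2, -0.4, 5.7]
width: 19.5
grasp_force: 59.7
time: 7.5
eef_pos: [485.5, -249.3, 161.6]
ee_rot: [-3.142, -0.0, 1.174]
force: [-0.1, -0.5, -2.2]
width: 19.2
grasp_force: 58.7
```

```bash
python3 drive.py '[[0,0,0,-35,0,0,0],[0,0,0,-35,0,0,0],[0,0,0,-35,0,0,0],[0,0,0,-35,0,0,0],[0,0,0,-35,0,0,0],[0,0,0,-35,0,0,0],[0,0,0,0,0,0,-0.122],[0,0,0,0,0,0,-0.122],[0,0,0,0,0,0,-0.122],[0,0,0,0,0,0,-0.123],[0,37.2,5.24,0,0,0,0],[0,37.2,5.24,0,0,0,0],[0,37.2,5.24,0,0,0,0],[0,37.2,5.24,0,0,0,0],[0,37.2,5.24,0,0,0,0],[0,37.2,5.24,0,0,0,0],[0,37.2,5.24,0,0,0,0],[0,37.2,5.24,0,0,0,0],[0,0,0,0,0,0,0],[0,0,0,0,0,0,0]]'
python3 snap.py w6; python3 -c "
from h import *
cv2.imwrite('pics/s6.png',camrig.snapshot('scene')[:,:,::-1]);cv2.imwrite('pics/v6.png',cv2.convertScaleAbs(np.hstack([cv2.imread('pics/w6.png')[:,100:420],cv2.imread('pics/s6.png')[:,130:400]]),alpha=1.4,beta=15))"
```

```text
time: 9.5
eef_pos: [499.7, 51.5, 371.2]
ee_rot: [-3.141, 0.001, 1.665]
force: [0.3, 0.1, -2.8]
width: 19.2
grasp_force: 59.5
```

View pics/v6.png

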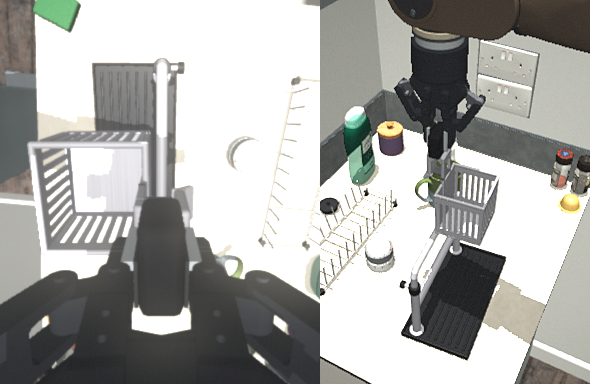

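The hook is lined up over the bar (bar and grip share a line in the wrist view), and the cup is on the tray side. I'll go down to just above contact.

```bash
python3 drive.py '[[0,0,0,30,0,0,0],[0,0,0,30,0,0,0],[0,0,0,30,0,0,0],[0,0,0,16,0,0,0],[0,0,0,0,0,0,0],[0,0,0,0,0,0,0]]';  python3 drive.py '[[0,0,0,4,0,0,0],[0,0,0,4,0,0,0],[0,0,0,4,0,0,0],[0,0,0,0,0,0,0]]';python3 drive.py '[[0,0,0,3,0,0,0],[0,0,0,3,0,0,0],[0,0,0,0,0,0,0]]'
```

```text
time: 10.2
eef_pos: [500.2, 49.9, 266.0]
ee_rot: [3.141, 0.0, 1.661]
force: [0.3, -0.1, -1.3]
width: 19.4
grasp_force: 59.5
time: 10.6
eef_pos: [499.6, 50.9, 253.1]
ee_rot: [-3.141, -0.0, 1.663]
force: [-0.3, 0.9, -1.0]
width: 19.3
grasp_force: 59.5
time: 10.9
eef_pos: [499.6, 50.9, 247.0]
ee_rot: [-3.141, -0.0, 1.663]
force: [-0.4, -0.3, -2.0]
width: 19.8
grasp_force: 59.5
```

```bash
for i in 1; do python3 drive.py '[[0,0,0,2,0,0,0],[0,0,0,2,0,0,0],[0,0,0,0,0,0,0]]'; done | grep -E 'eef|force'; python3 drive.py '[[0,0,0,2,0,0,0],[0,0,0,2,0,0,0],[0,0,0,0,0,0,0]]'| grep -E 'eef|force';python3 drive.py '[[0,0,0,2,0,0,0],[0,0,0,2,0,0,0],[0,0,0,0,0,0,0]]'| grep -E 'eef|force'
```

```text
eef_pos: [499.8, 50.9, 243.2]
force: [0.4, -0.1, -2.8]
grasp_force: 59.5
eef_pos: [500.0, 50.9, 240.2]
force: [-1.5, -1.0, 1.3]
grasp_force: 60.2
eef_pos: [500.6, 50.9, 236.3]
force: [-1.0, 0.4, 3.4]
grasp_force: 60.6
```

```bash
python3 drive.py '[[0,0,0,2,0,0,0],[0,0,0,2,0,0,0],[0,0,0,0,0,0,0]]'| grep -E 'eef|force'; python3 drive.py '[[0,0,0,2,0,0,0],[0,0,0,2,0,0,0],[0,0,0,0,0,0,0]]'| grep -E 'eef|force';python3 drive.py '[[0,0,0,2,0,0,0],[0,0,0,2,0,0,0],[0,0,0,0,0,0,0]]'| grep -E 'eef|force'
```

```text
eef_pos: [500.1, 50.8, 232.2]
force: [-1.3, 0.1, 5.4]
grasp_force: 60.6
eef_pos: [499.3, 50.8, 227.1]
force: [-2.3, -0.9, 3.6]
grasp_force: 60.4
eef_pos: [499.2, 50.9, 222.6]
force: [-4.1, -0.5, 0.9]
grasp_force: 60.3
```

```bash
python3 drive.py '[[0,0,0,2,0,0,0],[0,0,0,2,0,0,0],[0,0,0,0,0,0,0]]'| grep -E 'eef|force'; python3 drive.py '[[0,0,0,1.5,0,0,0],[0,0,0,1.5,0,0,0],[0,0,0,0,0,0,0]]'| grep -E 'eef|force';python3 drive.py '[[0,0,0,1,0,0,0],[0,0,0,1,0,0,0],[0,0,0,0,0,0,0]]'| grep -E 'eef|force'
```

```text
eef_pos: [499.5, 50.9, 218.8]
force: [-4.2, -0.3, 0.8]
grasp_force: 60.1
eef_pos: [499.5, 50.9, 216.0]
force: [-3.7, -0.6, -0.3]
grasp_force: 60.1
eef_pos: [499.2, 50.9, 213.6]
force: [-4.8, 0.3, -2.7]
grasp_force: 59.8
```

```bash
python3 drive.py '[[0,0,0,1,0,0,0],[0,0,0,1,0,0,0],[0,0,0,0,0,0,0]]'| grep -E 'eef|force'; python3 drive.py '[[0,0,0,1,0,0,0],[0,0,0,1,0,0,0],[0,0,0,0,0,0,0]]'| grep -E 'eef|force'
```

```text
eef_pos: [501.1, 50.9, 212.5]
force: [1.0, 0.3, -3.4]
grasp_force: 60.7
eef_pos: [500.5, 50.8, 210.9]
force: [0.3, -0.1, -2.3]
grasp_force: 60.8
```

```bash
python3 drive.py '[[0,0,0,1,0,0,0],[0,0,0,0,0,0,0]]'| grep -E 'eef|force'
```

```text
eef_pos: [500.1, 50.9, 209.6]
force: [0.1, -0.3, -3.0]
grasp_force: 60.8
```

The side force vanished at about z=213, so the latch has probably snapped. I'll continue gently to the hard stop.

```bash
python3 drive.py '[[0,0,0,1,0,0,0],[0,0,0,0,0,0,0]]'| grep -E 'eef|force'
```

```text
eef_pos: [500.1, 50.9, 208.7]
force: [0.3, 0.1, -1.8]
grasp_force: 61.0
```

```bash
python3 drive.py '[[0,0,0,1,0,0,0],[0,0,0,0,0,0,0]]'| grep -E 'eef|force'
```

```text
eef_pos: [500.1, 50.9, 208.6]
force: [-1.7, 0.5, 3.2]
grasp_force: 61.5
```

```bash
python3 drive.py '[[0,0,0,0.7,0,0,0],[0,0,0,0,0,0,0]]'| grep -E 'eef|force'
```

```text
eef_pos: [500.2, 50.9, 208.6]
force: [-3.2, -0.5, 6.2]
grasp_force: 62.0
```

The hook has bottomed out: z is stuck at 208.6 with about 9 N on the bar. Now I pull up against the latch, which has about 18 mm of play.

```bash
python3 drive.py '[[0,0,0,-4,0,0,0],[0,0,0,-4,0,0,0],[0,0,0,-4,0,0,0],[0,0,0,-3,0,0,0],[0,0,0,0,0,0,0]]'| grep -E 'eef|force';python3 drive.py '[[0,0,0,-1,0,0,0],[0,0,0,-1,0,0,0],[0,0,0,0,0,0,0]]'| grep -E 'eef|force'
```

```text
eef_pos: [500.2, 50.8, 222.4]
force: [-0.2, -0.8, -2.4]
grasp_force: 60.7
eef_pos: [500.0, 50.9, 223.9]
force: [-1.1, -0.3, -2.4]
grasp_force: 60.7
```

```bash
python3 drive.py '[[0,0,0,-1,0,0,0],[0,0,0,0,0,0,0]]'| grep -E 'eef|force'
```

```text
eef_pos: [500.0, 50.9, 225.0]
force: [0.8, 0.4, -1.9]
grasp_force: 60.7
```

```bash
python3 drive.py '[[0,0,0,-1,0,0,0],[0,0,0,0,0,0,0]]'| grep -E 'eef|force'
```

```text
eef_pos: [500.0, 50.9, 226.1]
force: [0.6, 0.3, -2.6]
grasp_force: 60.7
```

```bash
python3 drive.py '[[0,0,0,-1,0,0,0],[0,0,0,0,0,0,0]]'| grep -E 'eef|force'
```

```text
eef_pos: [499.9, 50.9, 226.8]
force: [0.5, 0.3, -2.7]
grasp_force: 60.5
```

```bash
python3 drive.py '[[0,0,0,-1,0,0,0],[0,0,0,0,0,0,0]]'| grep -E 'eef|force'
```

```text
eef_pos: [499.7, 50.9, 226.9]
force: [1.6, -0.3, -6.7]
grasp_force: 60.0
```

```bash
python3 drive.py '[[0,0,0,-1,0,0,0],[0,0,0,0,0,0,0]]'| grep -E 'eef|force'
```

```text
eef_pos: [499.6, 50.9, 227.1]
force: [3.7, -0.9, -14.2]
grasp_force: 59.3
```

The latch holds: z stops at 227 with about 11.5 N of upward pull. I'll let the drainer down until the crown touches.

```bash
python3 drive.py '[[0,0,0,3,0,0,0],[0,0,0,5,0,0,0],[0,0,0,5,0,0,0],[0,0,0,4,0,0,0],[0,0,0,2,0,0,0],[0,0,0,1,0,0,0],[0,0,0,0.8,0,0,0],[0,0,0,0,0,0,0],[0,0,0,0,0,0,0]]'| grep -E 'time|eef|force'
```

```text
time: 17.7
eef_pos: [500.1, 50.9, 208.7]
force: [0.1, 0.4, 0.6]
grasp_force: 61.4
```

```bash
python3 drive.py '[[28,0,0,0,0,0,0],[40,0,0,0,0,0,0],[55,0,0,0,0,0,0],[60,0,0,0,0,0,0],[60,0,0,0,0,0,0],[60,0,0,0,0,0,0]]'; python3 drive.py '[[60,0,0,-5,0,0,0],[60,0,0,-10,0,0,0],[60,0,0,-20,0,0,0],[60,0,0,-30,0,0,0],[60,0,0,-30,0,0,0],[60,0,0,-30,0,0,0],[60,-20,0,0,0,0,0],[60,-20,0,0,0,0,0],[60,0,0,0,0,0,0],[60,0,0,0,0,0,0],[60,0,0,0,0,0,0],[60,0,0,0,0,0,0]]'
python3 snap.py w7; python3 -c "
from h import *
cv2.imwrite('pics/s7.png',camrig.snapshot('scene')[:,:,::-1]);s=cv2.resize(cv2.imread('pics/s7.png')[140:340,190:340],None,fx=1.92,fy=1.92,interpolation=3)
cv2.imwrite('pics/v7.png',cv2.convertScaleAbs(np.hstack([cv2.imread('pics/w7.png'),s]),alpha=1.4,beta=15))"
```

```text
time: 18.3
eef_pos: [500.0, 50.9, 208.1]
ee_rot: [3.142, 0.0, 1.663]
force: [-0.5, 0.6, -0.1]
width: 59.8
grasp_force: 0.0
time: 19.5
eef_pos: [503.5, 11.7, 333.1]
ee_rot: [-3.141, -0.0, 1.664]
force: [0.2, -0.3, 0.3]
width: 60.0
grasp_force: 0.0
```

View pics/v7.png

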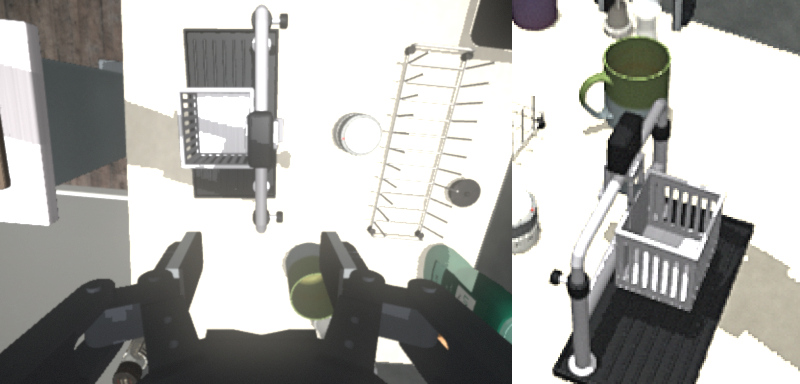

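The drainer hangs upright on the upper bar, midway between the posts, and squarely aligned (grip at (261,138) on the bar). The mug and timer are where they were, and the gripper is clear.

```bash
python3 -c "
from station import r, camrig, job, sensors
print(job.sign_off())"
```

```text
the job is handed in; nothing more can be done
None
```

The drainer hangs upright and free on the upper bar, midway between the posts: the latch snapped shut and held against about 11 N of upward pull, readings on the bar stayed under about 12 N, and the job was handed in at about 20 s.

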